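# Refill the bench tape dispenser

## Robot

A 6-joint arm with a two-finger parallel gripper is mounted at the origin on the work surface. World frame = base frame: x ahead of the robot, y to its left, z up, the work surface at z = 0. Lengths are in m, angles in degrees, forces in N, time in s.
With the tool pointing down it reaches from about 0.3 to 0.75 m from the base axis. Payload 8.5 kg.
Tool frame: the origin (TCP) lies on the centre line of the jaws, within the pads' length; the fingertips stand 14 mm ahead of it and the grasp point (between the pads) lies 5 mm behind it; z points along the fingers, x is the direction in which the jaws open and shut, and the axes are right-handed (so a half turn about z gives the same grasp; the last joint's range is limited). The gripper opens to 85 mm and grips with 20 to 120 N. Pads are 22 mm wide; open, the fingers measure 114 mm over their backs; the gripper's body (76 mm by 85 mm) begins 54 mm behind the grasp point. The pads swing forward as they close: fully open they stand 13 mm farther back than shut.
Start: joints at [64.441, 21.807, 74.336, -0, 83.858, -12.336], TCP at [0.126, 0.535, 0.245] pointing down, gripper open.
Joint ranges: [-178.18, 178.18], [-50.72, 133.34], [12.68, 142.11], [-81.47, 261.47], [9.98, 163.14], [-165.26, 165.26]. Speed limits (degrees/s): [136.94, 136.94, 180, 180, 180, 180].

## Interface

Orientations are given as a 3x3 rotation matrix whose columns are the frame's x, y, z axes.
In Python, from rig import * gives the robot as it stands.
- The arm moves only by the shell command python3 -m crank 'ROWS' [FORCE]. ROWS is JSON, one flat list of numbers, 7 for each row, row after row: the turn, a rotation vector about the world's x, y, z in rad, then the shift along the world's x, y, z in m, then the opening in per cent of the stroke, from 0 (shut) to 100 (fully open). A call has 1 to 20 rows; each row shifts and turns the commanded pose from where the row before left it; what a row does not reach is not made up. A row lasts 1/10 s, in which the tool goes at most 50 mm and 8.59 degrees, less where a joint would pass 70% of its speed; a pose out of reach is approached as far as the arm can. A call is refused whole if a number of a shift passes 0.05 or a number of a turn 0.15, either way. A call with a gripper value outside its range is refused whole. The fingers move at their own pace and stop on an object; FORCE is the grip in N (left out, the last holds). Time passes only in rows, so rows that do not move let the fingers close. It gives the time, the measured TCP pose, the force and the opening at its end, in the units of the state.
- observe(): the state, without advancing time (a new reading comes with each control period).
- get_image(name): name is "scene" or "top"; returns a dict with "frame" (420x560x3 uint8, red, green, blue), "fov_y" (degrees; the focal length in pixels is half the picture's height over the tangent of half this angle, whatever the lens; pixels are square), "cx", "cy" (the principal point, pixels), "world_to_cam" (4x4, takes a point from world to camera coordinates). Camera axes: x right, y up, looking along -z (the intrinsics and any distortion apply to the point x, -y, -z); pixel columns grow to the right and rows downward; lengths in m; the calibration is good to about 2 mm. A picture is of the moment at which its call begins. There is no depth.
- close_job(): hands the job in, once; it reports no verdict.
The state is a dict: "time_s": time; "q": joint angles; "qvel": joint speeds; "joint_efforts": joint torques, N m; "position": TCP position; "tool_rot": TCP orientation; "ft_force": force on the tool from outside, world axes, zero at the start; "wrist_torque": the same for the moment, N m; "grip_width": finger opening in m.
Only numpy, scipy, OpenCV 4.12 (cv2) and the standard library are available. Lean on these libraries where they do the work, as an engineer would, in place of code of your own. Each camera call takes 0.05 s, during which the arm holds its last target. There are 200 camera calls.

## Task

Put the new roll of labelling tape, already on its spring-loaded spindle, into the bench dispenser: enter the sprung pin in one of the two end cups, press the spindle along its axis until the other end drops between the cheeks, then let it gently back so that both pins sit fully home in the cups and let go. The spring is light, so feel for the cups: do not force or bang the spindle or press its spring right down to the stop, do not lean on the dispenser, and leave the other things on the bench where they are.

Things in the scene. Friction and masses are not known exactly. Their poses are not given: they have to be found in the camera images.
- spindle: loose spindle, 0.14 to 0.25 kg, with a roll of white tape fixed on it, lying on the bench. Origin: roll centre on the spindle's axis; its y axis is the spindle's axis, towards the sprung end. Roll 56 mm diameter, 30 mm wide: grip it across its diameter. Grey tube of 20 mm diameter from y = -60 to +49.5 mm; steel pins of 9 mm diameter stand out at both ends, the sprung one round-nosed, the plain one flat-ended
- plain_tip (a point): end of the fixed plain pin, on the axis at y = -73 mm of the spindle; this pin stands 13 mm out of the tube
- sprung_tip (a point): end of the sprung pin, on the axis; free it is at y = +77.5 mm of the spindle, 28 mm out of the tube (150.5 mm from tip to tip). It slides into the tube against a spring: 2 N to start it, 0.7 N more per mm, hard stop at 16.5 mm (13.5 N). Seated in the dispenser it stays pressed 4.5 mm (146 mm from tip to tip); either end may go in either cup
- holder: tape dispenser, fixed. Origin: centre of the base's underside; x from its front (serrated cutter bar at x = -66 mm, 37 mm high) to its back, y along the roll axis, z up. Base plate 150 x 220 mm (x, y), 12 mm thick. On it an aluminium yoke: two upright cheeks 34 mm wide in x, 12 mm thick, inner faces 130 mm apart, flat tops 74 mm above the bench, joined by a low plate with wing screws, up to 26 mm
- roll_line (a point): point above the middle of the base, 62 mm above the bench, on the line (along the holder's y) of the two cups: blind round holes in the cheeks' inner faces, 14 mm diameter, 8 mm deep. The yoke is clamped anywhere up to 12 mm sideways (along y) of the base's middle: see or feel where. To pass the plain end between the cheeks, the sprung tip on its cup's floor, press 12.5 mm or more
- wash_bottle: clear wash bottle, 64 mm diameter, 160 mm high, origin under its centre; to be left alone
- beaker: glass beaker, 66 mm diameter, 85 mm high, origin under its centre; to be left alone
- petri_dish: closed clear dish, 63 mm diameter, 15 mm high, origin under its centre; to be left alone
- marker_pen: white marker pen with black cap, 130 mm long, 14 mm thick, lying along its x axis, origin under its middle; to be left alone
- spare_roll: bare roll of white tape lying flat, 80 mm diameter, 24 mm high, no spindle, origin under its centre; to be left alone
- slide_box: cream slide box, 85 x 105 x 30 mm, origin under its centre; to be left alone

How it is judged:
By the outcome, as a careful person would: the job done as asked, in the order asked, and still so for the second after the job is handed in, with the robot touching nothing.
It also fails if it takes over 67 s, if anything falls off the work surface, if the arm or the gripper's body presses on something with over 40 N, if the wrist force passes 120 N, or if a joint passes its speed limit or range.

## Working session

There is one attempt and no reset: what is moved stays moved. The work goes in short steps, Python scripts to look and compute and a shell command to move; the robot and the scene stay as the last step left them, time stands still between calls to the robot, and variables do not carry over. Pictures are saved under pics/ and viewed, about 8 in all and at most 12, crops included, and the job is handed in when it is done.

```bash
ls; mkdir -p pics; python3 - <<'E'
from rig import *
import cv2
for n in("scene","top"):
    d=get_image(n); cv2.imwrite(f"pics/{n}0.png",d["frame"][:,:,::-1]); print(n,{k:d[k] for k in d if k!="frame"})
s=observe();print(s)
E
```

```text
pics
scene {'fov_y': 49.368092550115286, 'cx': 285.8140971572954, 'cy': 202.66506107458574, 'world_to_cam': array([[ 0.12926827,  0.99160498, -0.00304589, -0.13300944],
       [-0.56770371,  0.07652513,  0.81966847,  0.2650279 ],
       [ 0.81302043, -0.10422797,  0.57283009, -1.43618593],
       [ 0.        ,  0.        ,  0.        ,  1.        ]])}
top {'fov_y': 42.737705918984254, 'cx': 283.0132053273091, 'cy': 208.31231631602236, 'world_to_cam': array([[-0.01131595, -0.99957237,  0.02696347,  0.04242879],
       [ 0.9955338 , -0.00873456,  0.09400087, -0.62823197],
       [-0.09372516,  0.02790676,  0.99520692, -1.0789031 ],
       [ 0.        ,  0.        ,  0.        ,  1.        ]])}
{'time_s': 0.1, 'q': array([ 6.44409954e+01,  2.18379062e+01,  7.43781019e+01, -3.82805150e-04,
        8.38576304e+01, -1.23357489e+01]), 'qvel': array([-0.01850873, -0.15335282, -0.07188597,  0.01452392,  0.10831394,
       -0.06254121]), 'joint_efforts': array([ 7.11810033e-03, -4.49249625e+01, -2.31657600e+01,  5.68412652e-04,
        4.07527827e-03, -3.51362642e-04]), 'position': array([0.12571076, 0.53520089, 0.24477982]), 'tool_rot': array([[ 2.28744970e-01,  9.73486229e-01, -5.48508840e-04],
       [ 9.73485572e-01, -2.28745471e-01, -1.16232845e-03],
       [-1.25697965e-03, -2.68088656e-04, -9.99999174e-01]]), 'ft_force': array([-0.09267862,  0.05456544, -0.20993634]), 'wrist_torque': array([-2.74072294e-02,  6.61857326e-03, -4.08933849e-05]), 'grip_width': 0.08544339757323363}
```

View pics/top0.png

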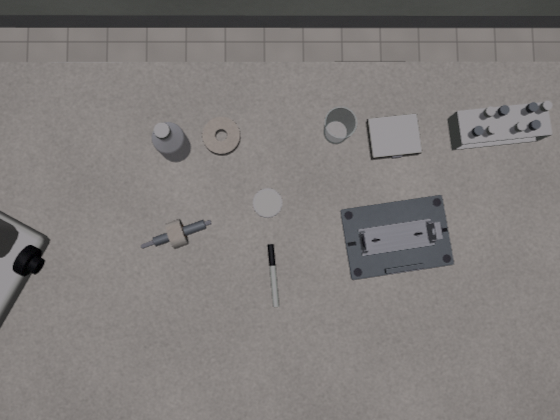

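View pics/scene0.png

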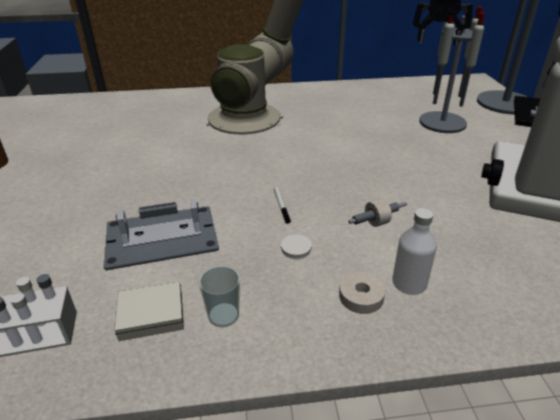

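```bash
cat > h.py <<'E'
import numpy as np, cv2
from rig import *
np.set_printoptions(precision=4,suppress=True)
def ray(d,u,v,z):
    f=210/np.tan(np.radians(d["fov_y"]/2)); M=d["world_to_cam"]; R,t=M[:3,:3],M[:3,3]
    r=R.T@np.array([(u-d["cx"])/f,-(v-d["cy"])/f,-1]); c=-R.T@t
    return c+r*(z-c[2])/r[2]
def pix(d,p):
    f=210/np.tan(np.radians(d["fov_y"]/2)); q=d["world_to_cam"]@np.append(p,1)
    return d["cx"]-f*q[0]/q[2], d["cy"]+f*q[1]/q[2]
E
python3 - <<'E'
from h import *
im=cv2.imread("pics/top0.png"); 
a=cv2.resize(im[195:275,130:230],None,fx=8,fy=8,interpolation=cv2.INTER_CUBIC)[:,:800]
a=cv2.resize(im[205:265,130:230],(800,480),interpolation=cv2.INTER_CUBIC)
cv2.imwrite("pics/sp.png",a)
cv2.imwrite("pics/ho.png",cv2.resize(im[190:284,335:459],None,fx=6.4,fy=6.4,interpolation=cv2.INTER_CUBIC))
s=cv2.imread("pics/scene0.png");
b=cv2.resize(s[190:270,100:225],None,fx=6.4,fy=6.4,interpolation=cv2.INTER_CUBIC); cv2.imwrite("pics/hs.png",b)
E
```

```text
(no output)
```

View pics/sp.png

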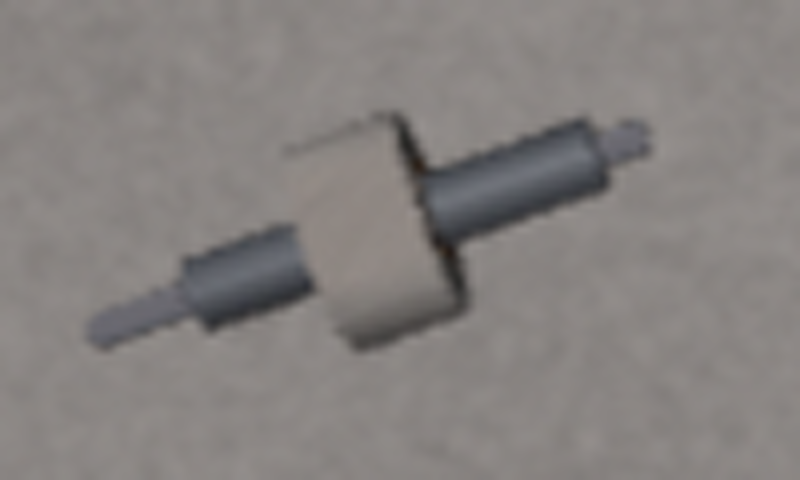

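View pics/ho.png

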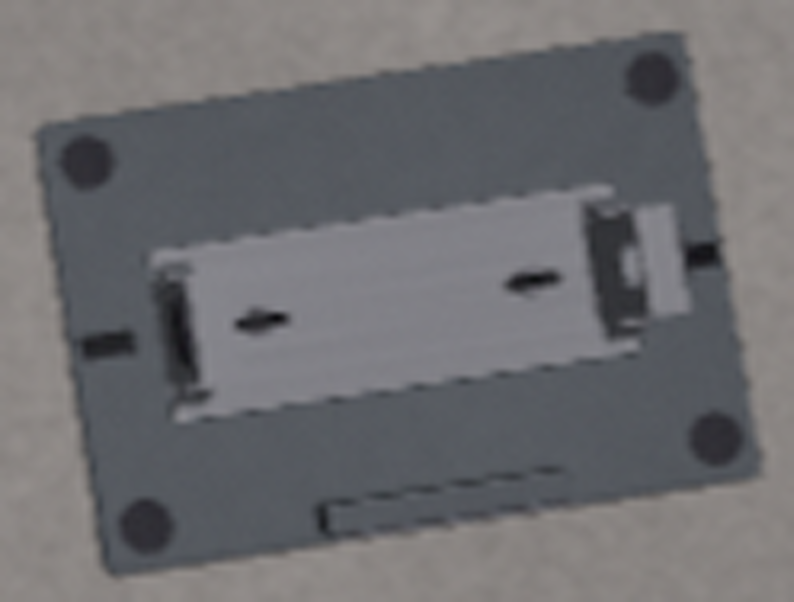

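View pics/hs.png

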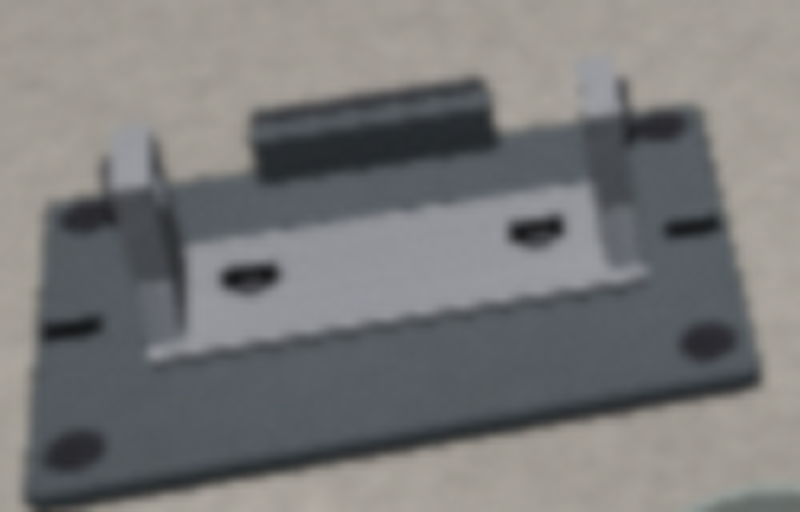

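```bash
cat > m.py <<'E'
from h import *
from scipy.optimize import least_squares
D={n:get_image(n) for n in("top","scene")}
T,S=D["top"],D["scene"]
for d in(T,S): M=d["world_to_cam"]; print("cam",-M[:3,:3].T@M[:3,3])
ho=lambda u,v:(335+u/6.4-.5+.5/6.4,190+v/6.4-.5+.5/6.4)
hs=lambda u,v:(100+u/6.4-.5+.5/6.4,190+v/6.4-.5+.5/6.4)
sp=lambda u,v:(130+u/8-.5+.06,205+v/8-.5+.06)
b=[ray(T,*ho(*p),.012) for p in((38,128),(685,35),(760,475),(110,575))]
print("base",*b,np.mean(b,0)); print([np.linalg.norm(b[i]-b[i-1]) for i in range(4)])
b2=[ray(S,*hs(*p),.012) for p in((50,203),(698,103),(760,372),(27,497))]
print("base scene",*b2,np.mean(b2,0)); print([np.linalg.norm(b2[i]-b2[i-1]) for i in range(4)])
for n,d,c,ps in(("top -y cheek",T,ho,((635,210),(675,203),(690,312),(650,320))),("sc -y cheek",S,hs,((110,128),(152,125),(158,188),(112,190))),("sc +y cheek",S,hs,((578,60),(608,58),(620,110),(583,112)))):
    print(n,*[ray(d,*c(*p),.074)[:2] for p in ps])
# fit holder: robot y(yaw) ; -y in top is right
def H(p,q): c,s=np.cos(p[2]),np.sin(p[2]); return np.array([p[0]+c*q[0]-s*q[1],p[1]+s*q[0]+c*q[1],q[2]])
x,y=.075,.110
obs=[(T,ho(38,128),(x,y,.012),0),(T,ho(685,35),(x,-y,.012),0),(T,ho(760,475),(-x,-y,.012),0),(T,ho(110,575),(-x,y,.012),0),
(S,hs(50,203),(-x,-y,.012),0),(S,hs(698,103),(-x,y,.012),0),(S,hs(760,372),(x,y,.012),0),(S,hs(27,497),(x,-y,.012),0),
(T,ho(635,210),(.017,-.065,.074),1),(T,ho(675,203),(.017,-.077,.074),1),(T,ho(690,312),(-.017,-.077,.074),1),(T,ho(650,320),(-.017,-.065,.074),1),
(S,hs(110,128),(-.017,-.077,.074),1),(S,hs(152,125),(-.017,-.065,.074),1),(S,hs(158,188),(.017,-.065,.074),1),(S,hs(112,190),(.017,-.077,.074),1),
(S,hs(578,60),(-.017,.065,.074),1),(S,hs(608,58),(-.017,.077,.074),1),(S,hs(620,110),(.017,.077,.074),1),(S,hs(583,112),(.017,.065,.074),1)]
for sel in((T,),(S,),(T,S)):
    f=lambda p:np.concatenate([np.subtract(pix(d,H(p,np.add(q,(0,p[3]*k,0)))),uv) for d,uv,q,k in obs if any(d is e for e in sel)])
    r=least_squares(f,[.6,-.25,.14,0],x_scale=[.1,.1,.1,.01]); print("holder x,y,yaw,off",r.x,np.degrees(r.x[2]),"rms px",np.sqrt(np.mean(r.fun**2)))
    if len(sel)==2: print(r.fun.reshape(-1,2))
p=r.x; print("roll_line mid of cups",H(p,(0,p[3],.062)))
# spindle (top)
a,bb=ray(T,*sp(86,334),.028),ray(T,*sp(652,137),.028)
u=(a-bb)/np.linalg.norm(a-bb); print("spindle sprung",a,"plain",bb,"len",np.linalg.norm(a-bb),"centre",bb+.073*u,"dir",u,np.degrees(np.arctan2(u[1],u[0])))
for n,q in(("tube -60",(598,150)),("tube +49.5",(193,295))): w=ray(T,*sp(*q),.038); print(n,(w-bb)@u-.073)
print("sc pix of tips", pix(S,a),pix(S,bb),pix(S,bb+.073*u))
E
python3 m.py
```

```text
cam [0.5248 0.067  1.1316]
cam [ 1.3353 -0.0381  0.6051]
base [ 0.6265 -0.0852  0.012 ] [ 0.6555 -0.3007  0.012 ] [ 0.5104 -0.3197  0.012 ] [ 0.4806 -0.1056  0.012 ] [ 0.5683 -0.2028  0.012 ]
[np.float64(0.14729767571930688), np.float64(0.21742067171882898), np.float64(0.1463235299964869), np.float64(0.21625940335262417)]
base scene [ 0.5116 -0.3185  0.012 ] [ 0.4821 -0.1035  0.012 ] [ 0.6306 -0.0833  0.012 ] [ 0.6587 -0.2983  0.012 ] [ 0.5708 -0.2009  0.012 ]
[np.float64(0.14845800277301355), np.float64(0.21699834636166362), np.float64(0.14985586910545257), np.float64(0.2168286820378222)]
top -y cheek [ 0.5936 -0.2625] [ 0.5957 -0.2751] [ 0.5618 -0.2785] [ 0.5594 -0.2659]
sc -y cheek [ 0.5605 -0.2779] [ 0.5606 -0.2652] [ 0.5944 -0.2582] [ 0.5935 -0.2718]
sc +y cheek [ 0.542  -0.1351] [ 0.5422 -0.1256] [ 0.5719 -0.1209] [ 0.5714 -0.1324]
holder x,y,yaw,off [ 0.5684 -0.2028  0.1353  0.0027] 7.750653726131828 rms px 0.5772018900621595
holder x,y,yaw,off [ 0.5684 -0.2012  0.138   0.003 ] 7.906002971831247 rms px 0.6238293832003566
holder x,y,yaw,off [ 0.5683 -0.202   0.1361  0.0031] 7.7
[... 207 characters left out ...]
716]
 [-1.135   0.2928]
 [-0.5215  0.1695]
 [-0.1782 -0.1978]
 [ 0.1631  0.266 ]
 [-0.1169 -0.2053]
 [-1.3888 -0.1583]
 [-0.6765  0.5267]
 [-0.818   0.0961]
 [ 0.3782 -0.4718]
 [ 0.291   0.6501]
 [ 0.02    1.2699]]
roll_line mid of cups [ 0.5678 -0.1989  0.062 ]
spindle sprung [0.5535 0.3279 0.028 ] plain [0.6024 0.1842 0.028 ] len 0.1517490990248283 centre [0.5789 0.2533 0.028 ] dir [-0.3225  0.9466  0.    ] 108.81161519476946
tube -60 -0.059802339844021064
tube +49.5 0.048209751357771446
sc pix of tips (np.float64(405.7269640343212), np.float64(203.1906906007083)) (np.float64(347.1472873631714), np.float64(221.87708545316693)) (np.float64(376.1479696367992), np.float64(212.62612623401853))
```

The top view shows the spindle with its sprung tip at (141,247), toward +y, and its plain tip at (211,222). The holder is at about (397,237), yaw 7.8°. The two views agree to within about 2 mm, and the measured spindle length is 151.7 mm against 150.5 mm given. I'm moving above the spindle now.

```bash
python3 -m crank '[0,0,-0.0723,0.0324,-0.0201,-0.009,100, 0,0,-0.0723,0.0324,-0.0201,-0.009,100, 0,0,-0.0723,0.0324,-0.0201,-0.009,100, 0,0,-0.0723,0.0324,-0.0201,-0.009,100, 0,0,-0.0723,0.0324,-0.0201,-0.009,100, 0,0,-0.0723,0.0324,-0.0201,-0.009,100, 0,0,-0.0723,0.0324,-0.0201,-0.009,100, 0,0,-0.0723,0.0324,-0.0201,-0.009,100, 0,0,-0.0723,0.0324,-0.0201,-0.009,100, 0,0,-0.0723,0.0324,-0.0201,-0.009,100, 0,0,-0.0723,0.0324,-0.0201,-0.009,100, 0,0,-0.0723,0.0324,-0.0201,-0.009,100, 0,0,-0.0723,0.0324,-0.0201,-0.009,100, 0,0,-0.0723,0.0324,-0.0201,-0.009,100, 0,0,0,0,0,0,100, 0,0,0,0,0,0,100]'
cat > st.py <<'E'
from h import *
s=observe();R=s["tool_rot"];print(s["time_s"],s["position"],"yaw",np.degrees(np.arctan2(R[1,0],R[0,0])),"z",R[:,2],"F",s["ft_force"],"M",s["wrist_torque"],"w",s["grip_width"])
E
python3 st.py
```

```text
time_s: 1.8
position: [0.5794, 0.2536, 0.1187]
tool_rot: [[0.947, 0.321, -0.001], [0.321, -0.947, -0.0], [-0.001, -0.0, -1.0]]
ft_force: [-0.3, -0.2, 0.8]
grip_width: 0.0856
1.8 [0.5794 0.2536 0.1187] yaw 18.74503322671938 z [-0.0013 -0.0001 -1.    ] F [-0.2965 -0.1929  0.7556] M [0.0197 0.0568 0.0472] w 0.08559034350529514
```

```bash
python3 -m crank '[0,0,0,0,0,-0.02,100, 0,0,0,0,0,-0.02,100, 0,0,0,0,0,-0.02,100, 0,0,0,0,0,-0.02,100, 0,0,0,0,0,-0.0155,100, 0,0,0,0,0,0,100, 0,0,0,0,0,0,60, 0,0,0,0,0,0,60, 0,0,0,0,0,0,60, 0,0,0,0,0,0,60, 0,0,0,0,0,0,60]' 70; python3 st.py; python3 - <<'E'
from h import *
d=get_image("top");cv2.imwrite("pics/g1.png",cv2.resize(d["frame"][180:280,110:250,::-1],None,fx=5,fy=5,interpolation=cv2.INTER_CUBIC))
E
```

```text
time_s: 2.9
position: [0.5798, 0.2545, 0.0257]
tool_rot: [[0.947, 0.322, 0.002], [0.322, -0.947, 0.001], [0.003, -0.0, -1.0]]
ft_force: [-2.0, 1.5, 5.9]
grip_width: 0.0539
2.9 [0.5798 0.2545 0.0257] yaw 18.799678436717965 z [ 0.0025  0.001  -1.    ] F [-2.0469  1.4951  5.8573] M [0.1453 0.2729 0.0111] w 0.05390630846567601
```

View pics/g1.png

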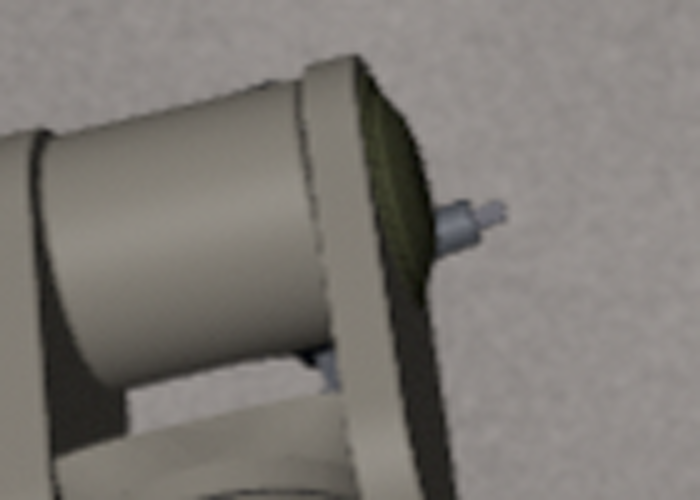

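```bash
python3 -m crank '[0,0,0,0,0,0,40, 0,0,0,0,0,0,40, 0,0,0,0,0,0,40, 0,0,0,0,0,0,40]' 70; python3 st.py;python3 -m crank '[0,0,0,0,0,0.005,40, 0,0,0,0,0,0.01,40, 0,0,0,0,0,0.02,40, 0,0,0,0,0,0.03,40, 0,0,0,0,0,0.03,40, 0,0,0,0,0,0,40, 0,0,0,0,0,0,40, 0,0,0,0,0,0,40]' 70; python3 st.py; python3 - <<'E'
from h import *
d=get_image("scene");cv2.imwrite("pics/g2.png",cv2.resize(d["frame"][110:250,300:480,::-1],None,fx=4,fy=4,interpolation=cv2.INTER_CUBIC))
E
```

```text
time_s: 3.35
position: [0.5799, 0.2545, 0.0257]
tool_rot: [[0.947, 0.322, 0.003], [0.322, -0.947, 0.001], [0.003, -0.0, -1.0]]
ft_force: [-1.7, 0.9, 7.0]
grip_width: 0.0541
3.35 [0.5799 0.2545 0.0257] yaw 18.79963111408961 z [ 0.0025  0.001  -1.    ] F [-1.7212  0.9396  6.9532] M [ 0.1638  0.294  -0.0218] w 0.05405521260458968
time_s: 4.15
position: [0.5787, 0.2538, 0.1176]
tool_rot: [[0.947, 0.322, -0.002], [0.322, -0.947, -0.001], [-0.002, -0.0, -1.0]]
ft_force: [-0.3, -0.5, -3.5]
grip_width: 0.0539
4.15 [0.5787 0.2538 0.1176] yaw 18.78078076772727 z [-0.0024 -0.0006 -1.    ] F [-0.3473 -0.4602 -3.5356] M [-0.0177  0.0102  0.0237] w 0.05391693634500748
```

View pics/g2.png

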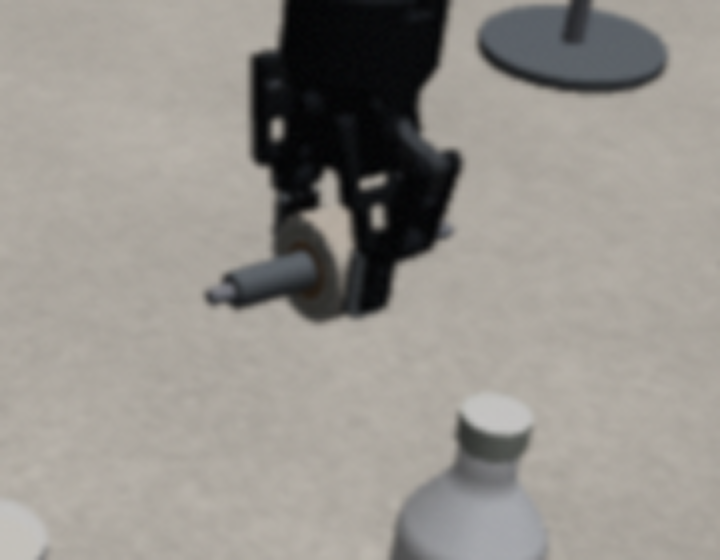

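```bash
cat > plan.py <<'E'
from h import *
import sys
from scipy.spatial.transform import Rotation as Ro
HX,HY,YAW,OFF=.5683,-.2020,np.radians(7.80),.0031
AX,AL=.0023,-.0008   # axis above TCP along -tool z; centre along spindle y
c,s=np.cos(YAW),np.sin(YAW)
ex,ey=np.array([c,s,0]),np.array([-s,c,0]); O=np.array([HX,HY,0])
def target(tip,z,tilt,press=0,lat=0):
    """tip: yoke-frame y (m) of sprung tip, z its height, tilt deg plain end up"""
    R0=np.column_stack([ex,-ey,[0,0,-1]]); R=Ro.from_rotvec(-np.radians(tilt)*ex).as_matrix()@R0
    cen=O+ex*lat+ey*(tip+OFF)+np.array([0,0,z])+R[:,1]*(.0775-press)
    return cen+AX*R[:,2]+AL*R[:,1],R
def tipnow(st,press=0):
    R=st["tool_rot"];cen=st["position"]-AX*R[:,2]-AL*R[:,1]; t=cen-R[:,1]*(.0775-press); p=cen+R[:,1]*.073
    f=lambda q:np.array([(q-O)@ex,(q-O)@ey-OFF,q[2]])*1e3
    return f(t),f(p),np.degrees(np.arcsin(R[2,1]))
if __name__=="__main__":
    a=[float(v) for v in sys.argv[1:]]; st=observe(); P,R=target(*a)
    print("d",P-st["position"],"rv",Ro.from_matrix(R@st["tool_rot"].T).as_rotvec())
    F=st["ft_force"]; print("tip mm",*tipnow(st),"F axial",F@-st["tool_rot"][:,1],"F",F,"ex",ex,"ey",ey,"t",st["time_s"])
E
python3 plan.py .057 .150 13
python3 -m crank '[0,0,-0.016,0,-0.02,0.015,40, 0,0,-0.016,-0.001,-0.038,0.02,40, 0,0,-0.016,-0.001,-0.038,0.02,40, 0,0,-0.016,-0.001,-0.038,0.02,40, 0,0,-0.016,-0.001,-0.038,0,40, 0,0,-0.016,-0.001,-0.038,0,40, 0,0,-0.016,-0.001,-0.038,0,40, 0,0,-0.016,-0.001,-0.038,0,40, 0,0,-0.016,-0.001,-0.038,0,40, 0,0,-0.016,-0.001,-0.038,0,40, 0,0,-0.016,-0.001,-0.038,0,40, 0,0,-0.016,-0.001,-0.038,0,40, 0,0,0,0,-0.02,0,40, 0,0,0,0,0,0,40, 0,0,0,0,0,0,40, 0,0,0,0,0,0,40]'
python3 plan.py .057 .150 13
```

```text
d [-0.0084 -0.4708  0.0476] rv [-0.2208 -0.055  -0.1905]
tip mm [ 57.5995 522.3666 119.7533] [ 86.2624 374.6212 119.7141] -0.014939287464945043 F axial -0.6917368750718463 F [ 0.1245 -0.6877 -2.24  ] ex [0.9907 0.1357 0.    ] ey [-0.1357  0.9907  0.    ] t 4.2
time_s: 5.8
position: [0.5685, -0.2027, 0.1936]
tool_rot: [[0.991, 0.137, -0.001], [0.137, -0.991, 0.001], [-0.001, -0.001, -1.0]]
ft_force: [0.0, -0.2, -2.5]
grip_width: 0.0537
d [ 0.0019 -0.0143 -0.0285] rv [-0.2255 -0.0315 -0.001 ]
tip mm [ -0.0152  72.9073 195.9141] [  0.1473 -77.5926 195.7939] -0.04577467664738906 F axial -0.22849406737453104 F [ 0.0189 -0.226  -2.5396] ex [0.9907 0.1357 0.    ] ey [-0.1357  0.9907  0.    ] t 5.8
```

```bash
python3 -m crank '[-0.0375,-0.005,0,0.0004,-0.0024,-0.005,40, -0.0375,-0.005,0,0.0004,-0.0024,-0.005,40, -0.0375,-0.005,0,0.0004,-0.0024,-0.005,40, -0.0375,-0.005,0,0.0004,-0.0024,-0.005,40, -0.0375,-0.005,0,0.0003,-0.0024,-0.005,40, -0.0375,-0.005,0,0,-0.0023,-0.0035,40, 0,0,0,0,0,-0.015,40, 0,0,0,0,0,-0.015,40, 0,0,0,0,0,-0.01,40, 0,0,0,0,0,0,40, 0,0,0,0,0,0,40, 0,0,0,0,0,0,40]'
python3 plan.py .057 .062 13
python3 - <<'E'
from h import *
from plan import *
st=observe();R=st["tool_rot"];cen=st["position"]-AX*R[:,2]-AL*R[:,1]
ims=[]
for n,(r0,r1,c0,c1) in(("scene",(150,260,80,240)),("top",(180,290,320,480))):
    d=get_image(n);im=cv2.resize(d["frame"][r0:r1,c0:c1,::-1],None,fx=5,fy=5,interpolation=cv2.INTER_CUBIC)
    for y in(-.073,-.060,.0495,.0775):
        u,v=pix(d,cen-R[:,1]*y); cv2.drawMarker(im,(int((u-c0+.5)*5),int((v-r0+.5)*5)),(0,0,255),cv2.MARKER_CROSS,9,1)
    for q in((0,-.065),(0,.065)):
        u,v=pix(d,O+ey*(q[1]+OFF)+np.array([0,0,.062])); cv2.drawMarker(im,(int((u-c0+.5)*5),int((v-r0+.5)*5)),(0,255,0),cv2.MARKER_CROSS,9,1)
    cv2.imwrite(f"pics/a_{n}.png",im)
E
```

```text
time_s: 7.0
position: [0.5707, -0.2183, 0.1262]
tool_rot: [[0.991, 0.132, 0.031], [0.136, -0.965, -0.224], [0.0, 0.226, -0.974]]
ft_force: [-0.1, 0.3, -1.4]
grip_width: 0.0545
d [-0.0003  0.0013 -0.0492] rv [0.0008 0.0006 0.0001]
tip mm [  0.1895  55.6808 111.0944] [  0.1541 -90.9309 145.0836] 13.052400184413912 F axial 0.6514282784422746 F [-0.0538  0.3469 -1.3704] ex [0.9907 0.1357 0.    ] ey [-0.1357  0.9907  0.    ] t 7.0
```

View pics/a_scene.png

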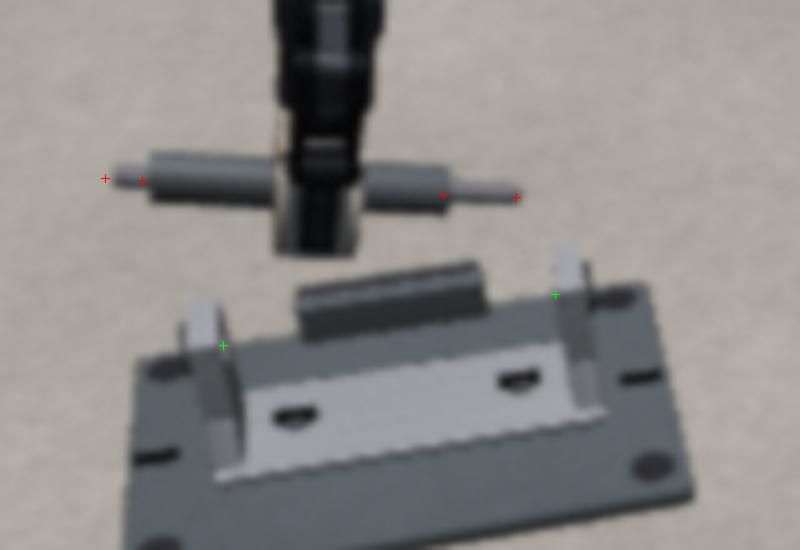

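In the scene view the spindle is held level in the jaws and tilted 13°. The sprung tip is at about (523,191) in the crop against a predicted (516,197), an offset of roughly 1.3 px. I'm checking it in the top view.

View pics/a_top.png

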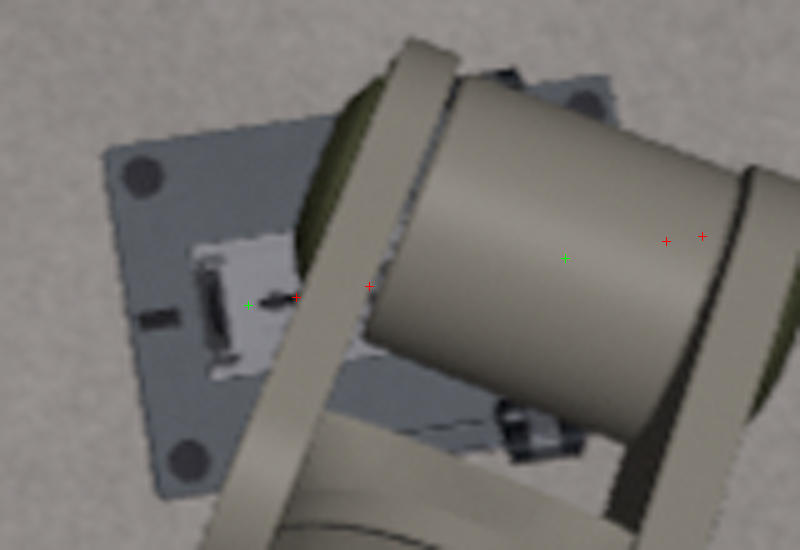

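The gripper hides the spindle in the top view. I'll quantify the offset numerically instead, using image differences at the old spot and here.

```bash
cat > dm.py <<'E'
from plan import *
def prof(A,B,d,f,segs,label):
    D=np.abs(A.astype(int)-B.astype(int)).sum(2)
    for y0,y1,r in segs:
        du=[];pts=[]
        for y in np.linspace(y0,y1,9):
            u,v=pix(d,f(y)); w=pix(d,f(y+.002)); t=np.subtract(w,(u,v)); t/=np.linalg.norm(t); n=np.array([-t[1],t[0]])
            k=np.arange(-7,7.01,.25); m=np.float32([[u+a*n[0],v+a*n[1]] for a in k])
            p=cv2.remap(D.astype(np.float32),m[:,:1],m[:,1:],cv2.INTER_LINEAR)[:,0]
            b=p>45
            if b.any(): du.append((k[b].min()+k[b].max())/2); pts.append(b.sum()*.25)
        print(label,y0,y1,"normal off px",np.round(du,2),"width",np.round(pts,2),"n",n)
    for y0 in(-.073,.0775):
        k=np.arange(-12,12.01,.25)*1e-3; 
        m=np.float32([pix(d,f(y0+a)) for a in k]); p=cv2.remap(D.astype(np.float32),m[:,:1],m[:,1:],cv2.INTER_LINEAR)[:,0]
        b=p>45; print("  end",y0,"mask from/to mm",(k[b].min()*1e3,k[b].max()*1e3) if b.any() else None)
segs=[(-.071,-.062,.0045),(-.056,-.022,.01),(.022,.047,.01),(.053,.075,.0045)]
if __name__=="__main__":
    st=observe();R=st["tool_rot"];cen=st["position"]-AX*R[:,2]-AL*R[:,1]
    s0=cv2.imread("pics/scene0.png")[:,:,::-1];t0=cv2.imread("pics/top0.png")[:,:,::-1]
    S,T=get_image("scene"),get_image("top"); 
    c0=np.array([.5789,.2533,.028]);u=np.array([-.3225,.9466,0])
    prof(s0,S["frame"],S,lambda y:c0+u*y,segs,"scene bench")
    prof(t0,T["frame"],T,lambda y:c0+u*y,segs,"top bench")
    prof(s0,S["frame"],S,lambda y:cen-R[:,1]*y,segs,"scene now")
E
python3 dm.py
```

```text
scene bench -0.071 -0.062 normal off px [0.38 0.25 0.38 0.5  0.38 0.5  0.38 0.38 0.  ] width [6.   6.25 6.5  6.75 7.   7.25 7.5  8.   9.25] n [0.3039 0.9527]
scene bench -0.056 -0.022 normal off px [0.38 0.25 0.5  0.12 0.38 0.12 0.12 0.   0.  ] width [12.   12.25 12.25 12.   12.   12.   12.5  14.25 14.25] n [0.3039 0.9527]
scene bench 0.022 0.047 normal off px [ 4.38  4.5   4.5   4.62  0.75  0.62  0.25 -0.12  0.12] width [ 5.5   5.25  5.25  5.   12.   13.   12.25 12.   12.5 ] n [0.3039 0.9527]
scene bench 0.053 0.075 normal off px [0.   0.12 0.25 0.12 0.25 0.   0.   0.   0.  ] width [11.75 11.    9.75  7.5   6.75  6.75  7.25  6.75  6.75] n [0.3039 0.9527]
  end -0.073 mask from/to mm (np.float64(-1.5), np.float64(12.0))
  end 0.0775 mask from/to mm (np.float64(-12.0), np.float64(6.500000000000001))
top bench -0.071 -0.062 normal off px [0.25 0.25 0.5  0.62 0.62 0.5  0.12 0.25 0.5 ] width [5.25 5.75 5.75 5.5  5.5  5.25 5.   5.25 5.75] n [-0.3287 -0.9444]
top bench -0.056 -0.022 normal off px [0.25 0.62 0.38 0.25 0.38 0.38 0.12 0.38 0.38] width [10.75 11.   11.   10.75 10.5  11.   11. 
[... 618 characters left out ...]
   5.25 5.25 5.25 5.5  5.25 5.25] n [-0.0455  0.999 ]
scene now -0.056 -0.022 normal off px [-0.5  -0.62 -0.62 -0.5  -0.5  -0.38 -0.38 -0.38 -0.38] width [11.25 11.5  11.5  11.75 11.75 11.5  11.5  11.5  11.5 ] n [-0.0455  0.999 ]
scene now 0.022 0.047 normal off px [-0.62 -0.62 -0.62 -0.62 -0.62 -0.5  -0.5  -0.5  -0.5 ] width [11.5  11.5  11.5  11.5  11.5  11.25 11.25 11.25 11.25] n [-0.0455  0.999 ]
scene now 0.053 0.075 normal off px [-0.25 -0.25 -0.12 -0.12 -0.12 -0.25 -0.25 -0.25 -0.12] width [7.75 5.25 4.5  4.5  4.5  4.75 4.75 4.75 4.5 ] n [-0.0455  0.999 ]
  end -0.073 mask from/to mm (np.float64(1.75), np.float64(12.0))
  end 0.0775 mask from/to mm (np.float64(-12.0), np.float64(3.0))
```

```bash
sed -i 's/^AX,AL=.*/AX,AL=.0028,.0009/' plan.py; python3 plan.py .056 .062 13
python3 -m crank '[0,0,0,0,0,-0.01,40, 0,0,0,0,0,-0.015,40, 0,0,0,0,0,-0.012,40, 0,0,0,0,0,-0.006,40, 0,0,0,0,0,-0.004,40, 0,0,0,0,0,0,40, 0,0,0,0,0,0,40, 0,0,0,0,0,0,40]'
python3 plan.py .056 .062 13
```

```text
d [ 0.0003 -0.0014 -0.0489] rv [ 0.0005 -0.      0.0005]
tip mm [ -0.0848  57.4089 110.8391] [ -0.1519 -89.216  144.7713] 13.0300880535514 F axial 0.01107068020372215 F [-0.5591 -0.6072 -2.3222] ex [0.9907 0.1357 0.    ] ey [-0.1357  0.9907  0.    ] t 7.2
time_s: 8.0
position: [0.5706, -0.2184, 0.0789]
tool_rot: [[0.991, 0.132, 0.031], [0.135, -0.965, -0.224], [0.0, 0.226, -0.974]]
ft_force: [-0.1, 0.1, -1.4]
grip_width: 0.0541
d [ 0.0002 -0.0013 -0.002 ] rv [0.0007 0.0003 0.0004]
tip mm [ 0.0504 57.3209 63.9113] [ -0.0189 -89.2967  97.875 ] 13.042414664581122 F axial 0.38886907775597435 F [-0.1341  0.0572 -1.4002] ex [0.9907 0.1357 0.    ] ey [-0.1357  0.9907  0.    ] t 8.0
```

```bash
python3 -m crank '[0,0,0,0,0,-0.0023,40, 0,0,0,-0.0003,0.002,0,40, 0,0,0,-0.0003,0.002,0,40, 0,0,0,-0.0003,0.002,0,40, 0,0,0,-0.0003,0.002,0,40, 0,0,0,0,0,0,40, 0,0,0,0,0,0,40]'
python3 plan.py .073 .062 13
python3 -m crank '[0,0,0,-0.0003,0.002,0,40, 0,0,0,-0.0003,0.002,0,40,0,0,0,0,0,0,40, 0,0,0,0,0,0,40]'
python3 plan.py .073 .062 13
```

```text
time_s: 8.7
position: [0.5691, -0.2103, 0.0761]
tool_rot: [[0.991, 0.132, 0.03], [0.135, -0.965, -0.223], [-0.001, 0.225, -0.974]]
ft_force: [-0.4, 0.6, -2.6]
grip_width: 0.0544
d [-0.0007  0.0073  0.0008] rv [ 0.0003 -0.0007  0.0003]
tip mm [-0.2716 65.6273 61.1425] [ -0.2883 -81.0097  95.0223] 13.009612985100205 F axial 1.154332835671298 F [-0.357   0.55   -2.5596] ex [0.9907 0.1357 0.    ] ey [-0.1357  0.9907  0.    ] t 8.7
time_s: 9.1
position: [0.5685, -0.2063, 0.076]
tool_rot: [[0.991, 0.132, 0.03], [0.135, -0.965, -0.223], [-0.001, 0.225, -0.974]]
ft_force: [-0.9, 0.8, -1.9]
grip_width: 0.0542
d [-0.0001  0.0033  0.0009] rv [ 0.0002 -0.0007  0.0003]
tip mm [-0.3339 69.6758 61.1274] [ -0.3559 -76.9624  95.0018] 13.00752419051012 F axial 1.3473874120019018 F [-0.9328  0.8214 -1.9161] ex [0.9907 0.1357 0.    ] ey [-0.1357  0.9907  0.    ] t 9.1
```

```bash
for i in 1; do python3 -m crank '[0,0,0,-0.0003,0.002,0,40, 0,0,0,-0.0001,0.001,0,40,0,0,0,0,0,0,40, 0,0,0,0,0,0,40]' >/dev/null; python3 plan.py .073 .062 13;done
python3 -m crank '[0,0,0,-0.0003,0.002,0,40,0,0,0,0,0,0,40, 0,0,0,0,0,0,40]' >/dev/null; python3 plan.py .073 .062 13
```

```text
d [0.0003 0.0004 0.0009] rv [ 0.0002 -0.0007  0.0004]
tip mm [-0.3475 72.6405 61.135 ] [ -0.3845 -73.9978  95.0089] 13.007337344238278 F axial 0.8789649986875229 F [ 0.0199  0.5249 -1.6654] ex [0.9907 0.1357 0.    ] ey [-0.1357  0.9907  0.    ] t 9.5
d [ 0.0005 -0.0013  0.0008] rv [ 0.0008 -0.0004  0.0004]
tip mm [-0.329  74.3588 61.1865] [ -0.3668 -72.26    95.145 ] 13.040382490488144 F axial -2.624372317079712 F [-0.2111 -3.171  -1.8106] ex [0.9907 0.1357 0.    ] ey [-0.1357  0.9907  0.    ] t 9.8
```

```bash
python3 -m crank '[0,0,0,-0.0002,0.00145,-0.00034,40,0,0,0,-0.0002,0.00145,-0.00034,40,0,0,0,-0.0002,0.00145,-0.00034,40,0,0,0,-0.0002,0.00145,-0.00034,40,0,0,0,-0.0002,0.00145,-0.00034,40,0,0,0,0,0,0,40, 0,0,0,0,0,0,40]' ; python3 plan.py .073 .062 13; python3 st.py
```

```text
time_s: 10.5
position: [0.567, -0.1948, 0.0747]
tool_rot: [[0.991, 0.132, 0.03], [0.136, -0.965, -0.225], [-0.0, 0.227, -0.974]]
ft_force: [-0.5, -7.8, -1.7]
grip_width: 0.0545
d [ 0.0014 -0.0081  0.0022] rv [ 0.0019 -0.0001  0.0002]
tip mm [-0.2886 81.152  59.6406] [ -0.3052 -65.4253  93.7775] 13.110128571137958 F axial -7.054846090887768 F [-0.5194 -7.7881 -1.7265] ex [0.9907 0.1357 0.    ] ey [-0.1357  0.9907  0.    ] t 10.5
10.5 [ 0.567  -0.1948  0.0747] yaw 7.789306262822438 z [ 0.0304 -0.2248 -0.9739] F [-0.5194 -7.7881 -1.7265] M [-1.1529  0.1079  0.0868] w 0.054504229382543234
```

```bash
python3 -m crank '[0,0,0,-0.0002,0.00145,-0.00034,40,0,0,0,-0.0002,0.00145,-0.00034,40,0,0,0,-0.0002,0.00145,-0.00034,40,0,0,0,-0.0002,0.00145,-0.00034,40,0,0,0,0,0,0,40, 0,0,0,0,0,0,40]' ; python3 plan.py .073 .062 0 .0143; python3 st.py
```

```text
time_s: 11.1
position: [0.5664, -0.1898, 0.0736]
tool_rot: [[0.991, 0.132, 0.031], [0.136, -0.965, -0.226], [0.0, 0.228, -0.974]]
ft_force: [-1.5, -11.6, -0.6]
grip_width: 0.0541
d [ 0.0003 -0.0003 -0.0144] rv [0.2281 0.0312 0.0002]
tip mm [-0.23   86.2019 58.4778] [ -0.2525 -60.3271  92.8217] 13.191020094495999 F axial -10.870706990670724 F [ -1.4612 -11.6125  -0.6056] ex [0.9907 0.1357 0.    ] ey [-0.1357  0.9907  0.    ] t 11.1
11.1 [ 0.5664 -0.1898  0.0736] yaw 7.791246592802947 z [ 0.0309 -0.2261 -0.9736] F [ -1.4612 -11.6125  -0.6056] M [-1.7294  0.1557  0.0939] w 0.054087639668744976
```

```bash
python3 -m crank '[0.038,0.0052,0,0,0.0001,-0.0024,40,0.038,0.0052,0,0,0.0001,-0.0024,40,0.038,0.0052,0,0,0.0001,-0.0024,40,0,0,0,0,0,0,40,0,0,0,0,0,0,40]' ; python3 plan.py .073 .062 0 .0143; python3 st.py
```

```text
time_s: 11.6
position: [0.5664, -0.19, 0.0662]
tool_rot: [[0.991, 0.134, 0.016], [0.135, -0.984, -0.114], [0.0, 0.115, -0.993]]
ft_force: [-0.5, -11.9, -1.6]
grip_width: 0.0542
d [ 0.0003 -0.0001 -0.007 ] rv [0.1144 0.0158 0.0006]
tip mm [-0.2104 87.2546 59.9385] [ -0.3022 -62.2426  77.2833] 6.617908190023365 F axial -11.489706640292173 F [ -0.5379 -11.9357  -1.61  ] ex [0.9907 0.1357 0.    ] ey [-0.1357  0.9907  0.    ] t 11.6
11.6 [ 0.5664 -0.19    0.0662] yaw 7.765626808554924 z [ 0.0157 -0.1142 -0.9933] F [ -0.5379 -11.9357  -1.61  ] M [-1.8487  0.0959  0.1064] w 0.05420942325262182
```

```bash
python3 -m crank '[0.038,0.0052,0,0.0001,0.0001,-0.0023,40,0,0,0,0,0,0,40,0.038,0.0052,0,0.0001,0.0001,-0.0023,40,0,0,0,0,0,0,40]' ; python3 plan.py .073 .062 0 .0143; python3 st.py;python3 -m crank '[0.038,0.0052,0,0.0001,0,-0.0023,40,0,0,0,0,0,0,40,0,0,0,0,0,0,40]' ; python3 plan.py .073 .062 0 .0143; python3 st.py
```

```text
time_s: 12.0
position: [0.5665, -0.1901, 0.0613]
tool_rot: [[0.991, 0.135, 0.005], [0.135, -0.99, -0.038], [-0.0, 0.038, -0.999]]
ft_force: [-1.1, -11.9, -2.5]
grip_width: 0.0542
d [ 0.0002  0.     -0.0021] rv [0.0378 0.0049 0.0007]
tip mm [-0.1492 87.3402 61.0695] [ -0.2539 -63.0502  66.8095] 2.185764776597341 F axial -11.512934652604416 F [ -1.1152 -11.8744  -2.4564] ex [0.9907 0.1357 0.    ] ey [-0.1357  0.9907  0.    ] t 12.0
12.0 [ 0.5665 -0.1901  0.0613] yaw 7.759527527725242 z [ 0.0049 -0.0378 -0.9993] F [ -1.1152 -11.8744  -2.4564] M [-1.9259  0.2078  0.175 ] w 0.054218440986380116
time_s: 12.3
position: [0.5665, -0.1899, 0.059]
tool_rot: [[0.991, 0.135, -0.0], [0.135, -0.991, -0.001], [-0.001, 0.001, -1.0]]
ft_force: [-0.8, -13.0, -4.1]
grip_width: 0.0541
d [ 0.0002 -0.0002  0.0002] rv [ 0.0007 -0.0004  0.0004]
tip mm [-0.1357 87.5649 61.7137] [ -0.2027 -62.935   61.8088] 0.03621610559996948 F axial -12.724586137077939 F [ -0.8068 -12.9554  -4.1464] ex [0.9907 0.1357 0.    ] ey [-0.1357  0.9907  0.    ] t 12.3
12.3 [ 0.5665 -0.1899  0.059 ] yaw 7.7744855604756085 z [-0.0004 -0.0007 -1.    ] F [ -0.8068 -12.9554  -4.1464] M [-2.0308  0.2634  0.1926] w 0.05406421792003456
```

```bash
python3 -m crank '[0,0,0,0.00014,-0.001,0.0002,40,0,0,0,0.00014,-0.001,0,40,0,0,0,0.00014,-0.001,0,40,0,0,0,0.00014,-0.001,0,40,0,0,0,0,0,0,40,0,0,0,0,0,0,40]' ; python3 plan.py .073 .062 0 .0143
```

```text
time_s: 12.9
position: [0.5669, -0.1932, 0.0591]
tool_rot: [[0.991, 0.136, -0.001], [0.136, -0.991, 0.0], [-0.001, -0.0, -1.0]]
ft_force: [-0.9, -10.3, -5.0]
grip_width: 0.0543
d [-0.0003  0.0031  0.0001] rv [-0.0002 -0.0008  0.0002]
tip mm [-0.1482 84.2244 61.9017] [ -0.1733 -66.2756  61.8556] -0.017525699550687054 F axial -10.053605442811161 F [ -0.8946 -10.2681  -4.9939] ex [0.9907 0.1357 0.    ] ey [-0.1357  0.9907  0.    ] t 12.9
```

```bash
python3 -m crank '[0,0,0,0.00014,-0.001,0,40,0,0,0,0.00014,-0.001,0,40,0,0,0,0.00014,-0.001,0,40,0,0,0,0,0,0,40,0,0,0,0,0,0,40]' ; python3 plan.py .073 .062 0 .0143;python3 st.py
```

```text
time_s: 13.4
position: [0.5673, -0.1958, 0.059]
tool_rot: [[0.991, 0.136, -0.001], [0.136, -0.991, 0.001], [-0.001, -0.001, -1.0]]
ft_force: [-0.6, -8.1, -3.0]
grip_width: 0.0539
d [-0.0006  0.0057  0.0002] rv [-0.0009 -0.0011  0.0001]
tip mm [-0.1532 81.5981 61.8833] [ -0.1654 -68.9018  61.7285] -0.05892646480570795 F axial -7.9395116118300475 F [-0.635  -8.0974 -2.9857] ex [0.9907 0.1357 0.    ] ey [-0.1357  0.9907  0.    ] t 13.4
13.4 [ 0.5673 -0.1958  0.059 ] yaw 7.795417713339621 z [-0.0011  0.0009 -1.    ] F [-0.635  -8.0974 -2.9857] M [-1.4059  0.1138  0.1842] w 0.05389888288268074
```

```bash
python3 -m crank '[0,0,0,0.00014,-0.001,0,40,0,0,0,0.00014,-0.001,0,40,0,0,0,0.00014,-0.001,0,40,0,0,0,0,0,0,40,0,0,0,0,0,0,40]' >/dev/null; python3 plan.py .073 .062 0 .0143; python3 -m crank '[0,0,0,0.00014,-0.001,0,40,0,0,0,0,0,0,40,0,0,0,0,0,0,40]' >/dev/null; python3 plan.py .073 .062 0 .0143
```

```text
d [-0.001   0.0082  0.0003] rv [-0.0017 -0.0013  0.0001]
tip mm [-0.1557 79.0015 61.8818] [ -0.1681 -71.4983  61.6041] -0.1057256241455485 F axial -6.204845549571672 F [-0.7363 -6.3565 -3.7507] ex [0.9907 0.1357 0.    ] ey [-0.1357  0.9907  0.    ] t 13.9
d [-0.0011  0.0091  0.0003] rv [-0.002  -0.0015  0.0001]
tip mm [-0.1794 78.1373 61.8592] [ -0.1916 -72.3624  61.5341] -0.12375856140920086 F axial -6.119359441189944 F [-0.7622 -6.2719 -4.0734] ex [0.9907 0.1357 0.    ] ey [-0.1357  0.9907  0.    ] t 14.2
```

```bash
for i in 1; do python3 -m crank '[0,0,0,0.0001,-0.0007,0,40,0,0,0,0,0,0,40,0,0,0,0,0,0,40]' >/dev/null; python3 plan.py .073 .062 0 .0143; done;  python3 -m crank '[0,0,0,0.0001,-0.0006,0,40,0,0,0,0,0,0,40,0,0,0,0,0,0,40]' >/dev/null; python3 plan.py .073 .062 0 .0143
```

```text
d [-0.0011  0.0097  0.0003] rv [-0.0021 -0.0015  0.    ]
tip mm [-0.173  77.5405 61.8776] [ -0.178  -72.9591  61.5269] -0.13353003017942208 F axial -4.827863600644045 F [-1.1356 -5.0204 -3.4314] ex [0.9907 0.1357 0.    ] ey [-0.1357  0.9907  0.    ] t 14.5
d [-0.0012  0.0101  0.0003] rv [-0.0025 -0.0016  0.    ]
tip mm [-0.1425 77.0744 61.9243] [ -0.1493 -73.4251  61.5268] -0.1513204463509841 F axial -5.934178280765053 F [-1.4691 -6.1804 -3.8765] ex [0.9907 0.1357 0.    ] ey [-0.1357  0.9907  0.    ] t 14.8
```

```bash
python3 -m crank '[0,0,0,0.0001,-0.0006,0,40,0,0,0,0,0,0,40,0,0,0,0,0,0,40]' >/dev/null; python3 plan.py .073 .062 0 .0143;  python3 -m crank '[0,0,0,0.0001,-0.0006,0,40,0,0,0,0,0,0,40,0,0,0,0,0,0,40]' >/dev/null; python3 plan.py .073 .062 0 .0143; python3 st.py
```

```text
d [-0.0013  0.0102  0.0003] rv [-0.0035 -0.0018  0.    ]
tip mm [-0.1138 76.9958 62.0193] [ -0.1154 -73.5031  61.4642] -0.21133908951501515 F axial -1.9341626837257921 F [-2.8701 -2.3339 -3.078 ] ex [0.9907 0.1357 0.    ] ey [-0.1357  0.9907  0.    ] t 15.1
d [-0.0013  0.0103  0.0003] rv [-0.0045 -0.0022  0.    ]
tip mm [-0.147  76.8917 62.0395] [ -0.1514 -73.6066  61.3277] -0.2709714076578379 F axial 3.9116719871900467 F [-3.3045  3.5075 -2.4831] ex [0.9907 0.1357 0.    ] ey [-0.1357  0.9907  0.    ] t 15.4
15.4 [ 0.5679 -0.2004  0.0589] yaw 7.7987529289595 z [-0.0022  0.0045 -1.    ] F [-3.3045  3.5075 -2.4831] M [0.4626 0.448  0.1276] w 0.05414768735296779
```

```bash
python3 -m crank '[0,0,0,-0.0001,0.0004,-0.0005,40,0,0,0,0,0,-0.0005,40,0,0,0,0,0,-0.0005,40,0,0,0,0,0,-0.0003,40,0,0,0,0,0,0,40,0,0,0,0,0,0,40]' ; python3 plan.py .073 .062 0 .0143;python3 st.py
```

```text
time_s: 16.0
position: [0.5682, -0.2004, 0.0583]
tool_rot: [[0.991, 0.135, -0.001], [0.135, -0.991, 0.003], [-0.0, -0.003, -1.0]]
ft_force: [-5.4, 5.7, 6.9]
grip_width: 0.0541
d [-0.0015  0.0103  0.0009] rv [-0.0033 -0.0006  0.0008]
tip mm [ 0.1479 76.8622 61.317 ] [  0.0341 -73.6369  60.8066] -0.19431843408057103 F axial 6.3474863863936 F [-5.3652  5.6519  6.8534] ex [0.9907 0.1357 0.    ] ey [-0.1357  0.9907  0.    ] t 16.0
16.0 [ 0.5682 -0.2004  0.0583] yaw 7.756715997521634 z [-0.0006  0.0033 -1.    ] F [-5.3652  5.6519  6.8534] M [ 0.5856  0.8137 -0.2202] w 0.05407436789961374
```

```bash
python3 -m crank '[0,0,0,-0.0006,0.0006,0.0005,40,0,0,0,0,0,0.0004,40,0,0,0,0,0,0,40,0,0,0,0,0,0,40]' ; python3 plan.py .073 .062 0 .0143;python3 st.py
```

```text
time_s: 16.4
position: [0.568, -0.2004, 0.0584]
tool_rot: [[0.991, 0.135, 0.0], [0.135, -0.991, 0.003], [0.0, -0.003, -1.0]]
ft_force: [0.9, 2.1, 0.5]
grip_width: 0.054
d [-0.0014  0.0103  0.0008] rv [-0.0026  0.      0.0003]
tip mm [-0.0377 76.9166 61.4027] [ -0.0794 -73.5829  61.0169] -0.14688468923819503 F axial 2.001960372910986 F [0.8743 2.1387 0.5441] ex [0.9907 0.1357 0.    ] ey [-0.1357  0.9907  0.    ] t 16.4
16.4 [ 0.568  -0.2004  0.0584] yaw 7.784069318909965 z [ 0.      0.0026 -1.    ] F [0.8743 2.1387 0.5441] M [ 0.0969 -0.1119  0.0332] w 0.053956266257422295
```

```bash
python3 - <<'E'
from h import *
d=get_image("scene");cv2.imwrite("pics/seat.png",cv2.resize(d["frame"][150:260,80:240,::-1],None,fx=5,fy=5,interpolation=cv2.INTER_CUBIC))
E
```

```text
(no output)
```

View pics/seat.png

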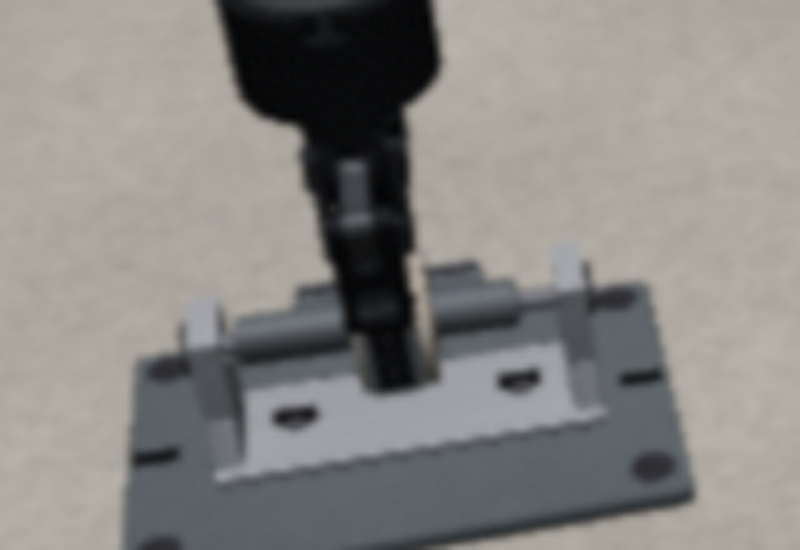

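The spindle lies between the cheeks. Its tube runs from (235,335) to (517,303) in the crop, with both pins going into the inner faces. I'm opening the gripper gently and lifting straight up.

```bash
python3 -m crank '[0,0,0,0,0,0,62,0,0,0,0,0,0,64,0,0,0,0,0,0,66,0,0,0,0,0,0,70,0,0,0,0,0,0,80,0,0,0,0,0,0,100,0,0,0,0,0,0,100,0,0,0,0,0,0,100,0,0,0,0,0,0,100]' 30; python3 st.py
```

```text
time_s: 17.35
position: [0.5675, -0.2003, 0.0581]
tool_rot: [[0.991, 0.135, -0.001], [0.135, -0.991, 0.003], [-0.001, -0.003, -1.0]]
ft_force: [0.6, 0.3, -0.7]
grip_width: 0.0859
17.35 [ 0.5675 -0.2003  0.0581] yaw 7.783335265851777 z [-0.0013  0.003  -1.    ] F [ 0.6319  0.3239 -0.6508] M [ 0.0179 -0.0046  0.0322] w 0.08587514315764164
```

Gripper open, no residual forces. I'm raising it straight up, then backing clear.

```bash
python3 -m crank '[0,0,0,0,0,0.005,100,0,0,0,0,0,0.015,100,0,0,0,0,0,0.025,100,0,0,0,0,0,0.03,100,0,0,0,0,0,0.03,100,0,0,0,0,0,0.03,100,0,0,0,0,0,0.03,100,0,0,0,-0.02,0.03,0.02,100,0,0,0,-0.02,0.045,0,100,0,0,0,-0.02,0.045,0,100,0,0,0,-0.02,0.045,0,100,0,0,0,-0.02,0.045,0,100,0,0,0,-0.02,0.045,0,100,0,0,0,-0.02,0.045,0,100,0,0,0,0,0,0,100,0,0,0,0,0,0,100]'; python3 - <<'E'
from h import *
a,b=get_image("scene")["frame"],get_image("top")["frame"]
f=lambda x:cv2.resize(x[:,:,::-1],(400,300),interpolation=cv2.INTER_CUBIC)
A=cv2.resize(a[180:270,90:230,::-1],(400,257),interpolation=cv2.INTER_CUBIC);B=cv2.resize(b[190:280,330:470,::-1],(400,257),interpolation=cv2.INTER_CUBIC)
cv2.imwrite("pics/end.png",np.vstack([np.hstack([f(a),f(b)]),np.hstack([A,B])]))
# others moved?
for n,im in(("scene",a),("top",b)):
    o=cv2.imread(f"pics/{n}0.png")[:,:,::-1]; D=(np.abs(im.astype(int)-o).sum(2)>60).astype(np.uint8)
    k,_,st,_=cv2.connectedComponentsWithStats(D); print(n,[tuple(map(int,r)) for r in st[1:] if r[4]>15])
E
```

```text
time_s: 18.95
position: [0.4273, 0.1004, 0.2437]
tool_rot: [[0.99, 0.138, -0.0], [0.138, -0.99, 0.003], [0.0, -0.003, -1.0]]
ft_force: [0.7, 0.2, 0.4]
grip_width: 0.0858
scene [(276, 0, 14, 9, 71), (303, 0, 16, 6, 36), (249, 0, 96, 103, 5414), (414, 0, 58, 40, 927), (291, 9, 23, 7, 119), (210, 56, 44, 52, 1194), (207, 81, 11, 20, 73), (124, 203, 67, 20, 637), (348, 202, 60, 26, 737), (151, 221, 18, 8, 104)]
top [(172, 219, 40, 30, 412), (372, 224, 41, 27, 344), (412, 228, 20, 12, 169), (141, 233, 29, 16, 222), (181, 274, 123, 146, 5581)]
```

View pics/end.png

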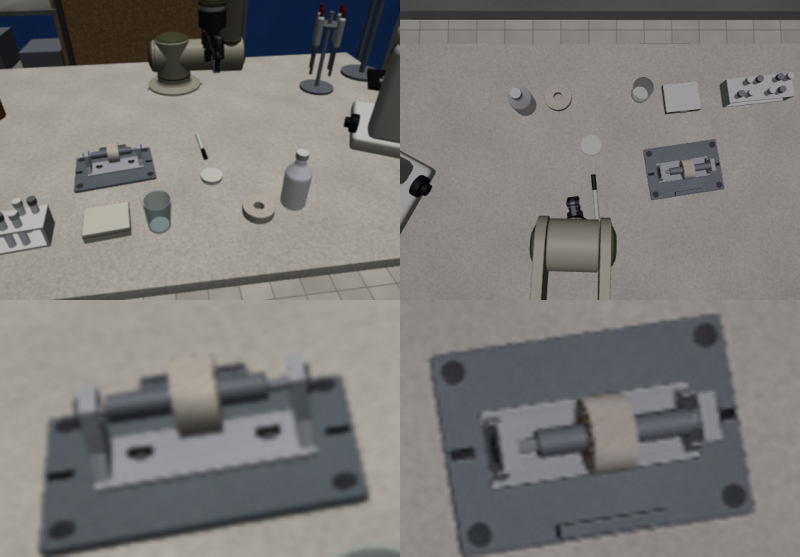

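```bash
python3 -c "
from rig import *
print(close_job())"
```

```text
the job is handed in; nothing more can be done
None
```

The tape roll is in the dispenser, with both pins in their cups and the gripper well clear. I handed the job in at about 19 s of the 67 s allowed.

- **Insertion:** I entered the sprung pin in the +y cup with the spindle tilted 13°. I felt the cup floor at about 2–3 N, then pressed to about 14 mm. The plain end went down between the cheeks, and I let it back until its pin touched the other cup floor. Then I lowered the spindle until the pins rested in the cups and released it.
- **Forces:** The push peaked at 12.7 N for a moment, below the 13.5 N stop but closer than planned. While lowering I briefly leaned about 9 N on the cup edges, and backed off before releasing.
- **Last checks:** Both views show the spindle level between the cheeks with both pins in. The image comparison shows changes only at the spindle's old place, the dispenser and the arm, so nothing else on the bench moved. The gripper felt no force after opening.
- **What disagreed:** The camera estimates differed by 1–2 mm along the spindle axis and about 1 mm in height, and feeling for the cups settled this. Contact came about 1 mm higher than I expected when I lowered the spindle.
- **Not directly seen:** The cup interiors are hidden in the images. That the pins are fully home rests on the felt positions: about 73 mm and 73.5 mm from the yoke's middle, against 73 mm expected.

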